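# Set a rack slide to its index against the backlash and clamp it

## Task

Set the slide fixture to its index: by the crank of the handwheel, turn clockwise until the carriage's pointer has run at least 5 mm past the tip of the index finger (to its right, seen from the robot), then bring it back anticlockwise and stop with the two tips exactly in line, so that the play in the drive stays taken up in that direction. Let go of the wheel, then swing the clamp lever fully home towards the slide bed. Do not touch the carriage, and leave the parts and tools lying about where they are.

Things in the scene. Friction and masses are not known exactly. Their poses are not given: they have to be found in the camera images.
- fixture: fixed steel base plate, 15 mm thick (x -150 to +210 mm, y -165 to +165 mm in its own frame), with an aluminium slide bed across its far half and a grey gearbox with sloping face in its near half. Origin at the underside; x points away from the robot, y to the left, z up. Bench top at height 0
- light_bar (a point): middle of the underside of the work light fixed above the wheel's far edge: a bar 32 mm deep, 270 mm along the fixture's y and 24 mm high, 312 mm above the bench, on a post at its left end. It leaves no room for an upright gripper at the top of the wheel's turn, only for one leaning back along the wheel's axis
- wheel_centre (a point): centre of the steel handwheel, on its axis in the plane of the rim, 130 mm above the bench. Its z axis is the wheel's axis, pointing out of the wheel's face: up and towards the robot, 30 degrees from vertical. (Its x and y axes turn with the pinion shaft.) Rim: 60 mm radius to the middle of an 18 mm thick round bar, three spokes, hub 16 mm proud of the rim's plane. Fixed in place
- crank_grip (a point): point to grip on the crank: the black round handle on the wheel's rim, 24 to 26 mm in diameter, spinning freely on its own pin, parallel to the wheel's axis at 60 mm from it. It reaches from 10 to 72 mm out of the rim's plane; this point lies on its centre line 45 mm out. It goes round with the wheel. Cranking takes 4 to 6 N when the slide follows, under 1 N within the play
- handwheel (a joint): play between handwheel and pinion shaft, 0 to 0.4 rad: 0.4 = taken up clockwise (wheel drives the carriage to the right), 0 = taken up anticlockwise (wheel drives the carriage to the left). Between these the wheel turns and the carriage stands still. It starts anywhere between. It must end taken up anticlockwise
- carriage (a joint): travel of the carriage along the bed, 0 to 0.10 m, growing to the right (-y of the fixture): 10 mm per radian of wheel turned, once the play is taken up; clockwise (seen facing the wheel's face) drives it to the right. It stays where it is left
- pointer_tip (a point): tip of the flat dark steel pointer at the far side of the carriage (a steel saddle 85 x 75 x 30 mm carrying an aluminium hub), pointing away from the robot. It moves with the carriage, left and right, at 103 mm above the bench
- index: fixed index bracket standing on the base plate behind the bed: foot 36 x 44 x 20 mm, post, and at its top a flat pointed finger towards the robot. Origin straight below the finger's tip, at the base plate's top, 36 mm nearer the robot than the foot's centre; axes as the fixture's: y to the left. The pointer is in line when its tip has y = 0 in this frame, and past the index (to the right) when its y is negative. It stands somewhere else along the bed each time
- index_tip (a point): tip of the index finger, 88 mm above the index bracket's origin, level with the pointer's tip; the two tips stand 3 mm apart when in line
- clamp_lever (a joint): clamp lever at the right end of the fixture, turning about an upright axis: 0 = swung out to the right, 1.25 rad = home, its arm parallel to the fixture's x, pointing away from the robot. Grows anticlockwise seen from above. Arm of 14 mm round bar, its top 87 mm above the bench. It needs about 2 N at the knob and stays where it is left
- lever_pivot (a point): point on the clamp lever's upright axis, 71 mm above the bench
- lever_knob (a point): in the black upright round knob (26 mm in diameter at this height, from 81 to 139 mm above the bench) at the end of the lever's arm, on its centre line 116 mm above the bench and 80 mm from the lever's axis; it moves with the lever
- hub_a: loose flanged steel hub, 64 mm across and 36 mm high, standing on the fixture's base plate left of the wheel; a bystander; origin under its centre
- hub_b: loose flanged aluminium hub, 64 mm across and 36 mm high, on the bench; a bystander; origin under its centre
- rotor: loose dark steel rotor, 52 mm across and 80 mm high, on the bench; a bystander; origin under its centre
- wrench: loose wrench lying on the bench; a bystander
- driver: loose screwdriver lying on the bench; a bystander
- flask: loose red drinking bottle, 190 mm high; a bystander; origin under its centre
- small_bin: loose open blue bin, 160 x 100 x 60 mm; a bystander; origin under its centre

How it is judged:
On the way, in this order (a step that is already met when the one before it is completed fails the run):
1. the pointer has run past the index, to the right, with the clamp lever still out (y of pointer_tip in the frame of index below -0.004 m and value of joint clamp_lever below 0.6 rad), for 0.1 s.
2. the pointer is in line with the index with the play taken up anticlockwise, the clamp lever still out and the crank let go (y of pointer_tip in the frame of index between -0.002 and 0.002 m and value of joint handwheel below 0.12 rad and value of joint clamp_lever below 0.6 rad and distance between the grasp point and crank_grip above 0.05 m), for 0.2 s.
At the end, for the whole second after the job is handed in: The pointer's tip is within 2 mm of being in line with the index's tip (along the bed), the play is taken up anticlockwise (joint handwheel below 0.12 rad), the clamp lever is home (above 1.1 of 1.25 rad), and all is at rest (y of pointer_tip in the frame of index between -0.002 and 0.002 m and value of joint handwheel below 0.12 rad and value of joint clamp_lever above 1.1 rad and velocity of joint carriage between -0.005 and 0.005 m/s and velocity of joint clamp_lever below 0.05 rad/s); the robot touches nothing.
It fails at once if the robot pushes on the carriage or the part on it (contact force between any of the fingers, the arm and carriage above 2 N).
It fails at once if a bystander is moved more than 30 mm (distance of any of hub_a, hub_b, rotor, wrench, driver, flask, small_bin from where it was at the start of the episode above 0.03 m).
It also fails if it takes over 67 s, if anything falls off the work surface, if the arm or the gripper's body presses on something with over 40 N, if the wrist force passes 120 N, or if a joint passes its speed limit or range.

## Robot

A 7-joint arm with a two-finger parallel gripper is mounted at the origin on the work surface. World frame = base frame: x ahead of the robot, y to its left, z up, the work surface at z = 0. Lengths are in m, angles in rad, forces in N, time in s.
With the tool pointing down it reaches from about 0.35 to 0.9 m from the base axis. Payload 7.2 kg.
Tool frame: the origin (TCP) lies between the finger pads; the fingertips stand 11 mm ahead of it and the grasp point (between the pads) lies 8 mm behind it (nose_length is the z of the fingertips in the tool frame, in m); z points along the fingers, y is the line along which they close (so a half turn about z gives the same grasp; the last joint's range is limited). The gripper opens to 88 mm and grips with 3 to 60 N. Pads are 20 mm wide; open, the fingers measure 115 mm over their backs; the gripper's body (75 mm by 178 mm) begins 61 mm behind the grasp point.
Start: joints at [1.171, 0.411, -0.013, 1.596, 0.006, 1.134, -0.082], TCP at [0.204, -0.591, 0.209] pointing down, gripper open.
Joint ranges: [-2.95, 2.95], [-0.29, 1.99], [-1.47, 1.44], [0.14, 2.54], [-1.03, 4.17], [0.13, 1.85], [-2.86, 2.86]. Speed limits (rad/s): [2.39, 2.39, 3.01, 3.01, 3.14, 3.14, 3.14].

## Interface

Orientations are given as a rotation vector (axis times angle).
In Python, from workcell import * gives the robot as it stands. The module is installed in compiled form; this text tells all that it offers.
- The arm moves only by the tool apply_moves, never from a script. Its argument "plan" is a list of rows, each an object with "travel": the shift along the tool's x, y, z in m, a list of three; "twist": the turn, a rotation vector about the tool's x, y, z in rad, a list of three; "hand": the opening, from -1 (shut) to 1 (fully open). A call has 1 to 10 rows; each row shifts and turns the commanded pose from where the row before left it, along the tool's axes as they then stand; what a row does not reach is not made up. A row lasts 1/12 s, in which the tool goes at most 41.7 mm and 7.16 degrees, less where a joint would pass 70% of its speed; a pose out of reach is approached as far as the arm can. A call is refused whole if a number of a shift passes 0.0417 or a number of a turn 0.125, either way. A call with a gripper value outside its range is refused whole. The fingers move at their own pace and stop on an object; "grip_force" is the grip in N (left out, the last holds). Time passes only in rows, so rows that do not move let the fingers close. It gives the time, the measured TCP pose, the force, the opening and the grip force at its end, in the units of the state.
- get_obs(): the state, without advancing time (a new reading comes with each control period).
- capture(name): name is "side" or "top"; returns the picture (420x560x3 uint8, blue, green, red); there is no depth.
- get_calibration(name): a dict with "fovy" (degrees; the focal length in pixels is half the picture's height over the tangent of half this angle, whatever the lens; pixels are square), "cx", "cy" (the principal point, pixels), "rvec" (rotation vector, rad) and "tvec" (3), from world to camera coordinates, as OpenCV has them. Camera axes: x right, y down, z forward; pixel columns grow to the right and rows downward; lengths in m; the calibration is good to about 2 mm. A picture is of the moment at which its call begins. get_calibration takes no time and is no camera call.
- close_job(): hands the job in; it is judged then, once.
The state is a dict: "time": time; "joints": joint angles; "joint_velocities": joint speeds; "effort": joint torques, N m; "tcp_pos": TCP position; "ee_rot": TCP orientation; "ft_force": force on the tool from outside, world axes, zero at the start; "torque": the same for the moment, N m; "opening": opening from 0.0 (shut) to 1.0 (fully open); "grasp_force": force on a finger pad.
Only numpy, scipy, OpenCV 4.12 (cv2) and the standard library are available. Lean on these libraries where they do the work, as an engineer would, in place of code of your own. Each camera call takes 0.05 s, during which the arm holds its last target. There are 200 camera calls.

## Working session

There is one attempt and no reset: what is moved stays moved. The work goes in short steps, Python scripts to look and compute and a tool call to move; the robot and the scene stay as the last step left them, time stands still between calls to the robot, and variables do not carry over. Pictures are saved under pics/ and viewed, at most 10 in all, crops included, and the job is handed in when it is done.

Besides the shell and the picture viewer there is one more tool, called after "Emit:" by a JSON object that holds its "fn" and its "kwargs". apply_moves: Moves the arm, as the interface text tells. Its arguments: {"type":"object","properties":{"plan":{"type":"array"},"grip_force":{"type":"number"}},"required":["plan"]}

```bash
mkdir -p pics
python3 - <<'E'
from workcell import *
import cv2
for n in("side","top"):
    cv2.imwrite(f"pics/{n}0.png",cv2.resize(capture(n),(800,600),interpolation=cv2.INTER_CUBIC)); print(n,get_calibration(n))
o=get_obs();print(o)
E
```

```text
side {'fovy': 42.83015048753318, 'cx': 274.8154976541688, 'cy': 201.28876360138645, 'rvec': array([ 0.01147852, -2.75872336,  1.4557673 ]), 'tvec': array([0.5343881 , 0.1702632 , 1.45112755])}
top {'fovy': 46.61680587511478, 'cx': 281.6225647258867, 'cy': 214.170314723453, 'rvec': array([ 2.16048939, -2.12543937,  0.13473791]), 'tvec': array([-0.02225271,  0.55113958,  1.48984532])}
{'time': 0.1, 'joints': array([ 1.17079839,  0.4118144 , -0.01270409,  1.59694077,  0.00560069,
        1.13428394, -0.08220208]), 'joint_velocities': array([ 3.92269443e-04,  6.48346493e-04, -9.91621968e-04, -3.45958610e-03,
        8.18408595e-04, -4.20562162e-06, -8.45127922e-06]), 'effort': array([ 3.82114202e-03, -5.89098322e+01,  6.43938482e-01, -2.91711581e+01,
       -5.38641005e-02,  1.44539285e-02,  7.07549407e-05]), 'tcp_pos': array([ 0.20339789, -0.59048964,  0.20820467]), 'ee_rot': array([-3.09710365e+00, -5.18596472e-01,  5.24464149e-04]), 'ft_force': array([-0.49124992,  0.3382027 , -0.45240614]), 'torque': array([-0.03551055,  0.01036967, -0.00058029]), 'grasp_force': 0.0, 'opening': 0.9961873937393028}
```

View pics/side0.png

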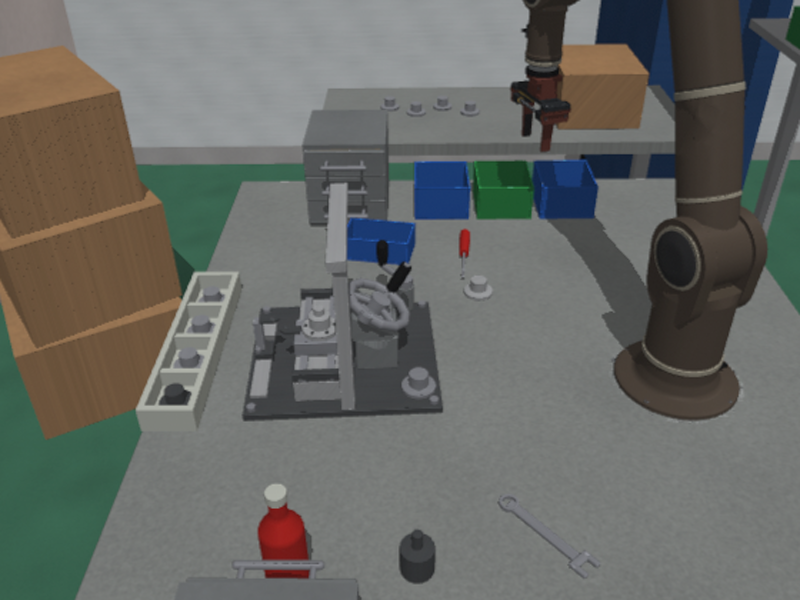

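View pics/top0.png

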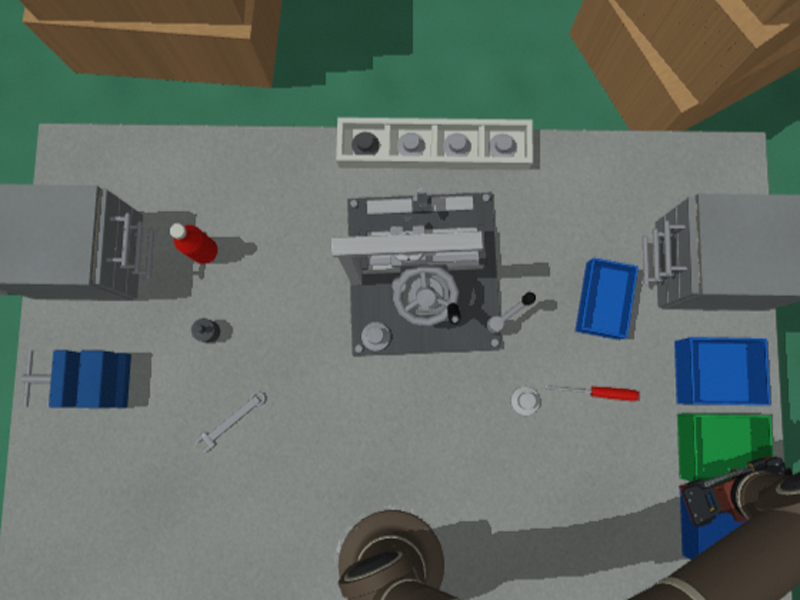

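Top view: the fixture corners are at about (348,200), (493,193), (502,349), (354,356). The wheel centre is near (426,297), the crank near (454,313), the lever pivot (496,325) and the knob (529,298). I'll zoom in on both views.

Run:
```python
from workcell import *
import cv2
t=capture("top")[125:257,230:406];s=capture("side")[120:300,160:320]
cv2.imwrite("pics/tc.png",cv2.resize(t,None,fx=4.5,fy=4.5,interpolation=cv2.INTER_CUBIC))
cv2.imwrite("pics/sc.png",cv2.resize(s[:150],None,fx=4,fy=4,interpolation=cv2.INTER_CUBIC))
```

```text
(no output)
```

View pics/tc.png

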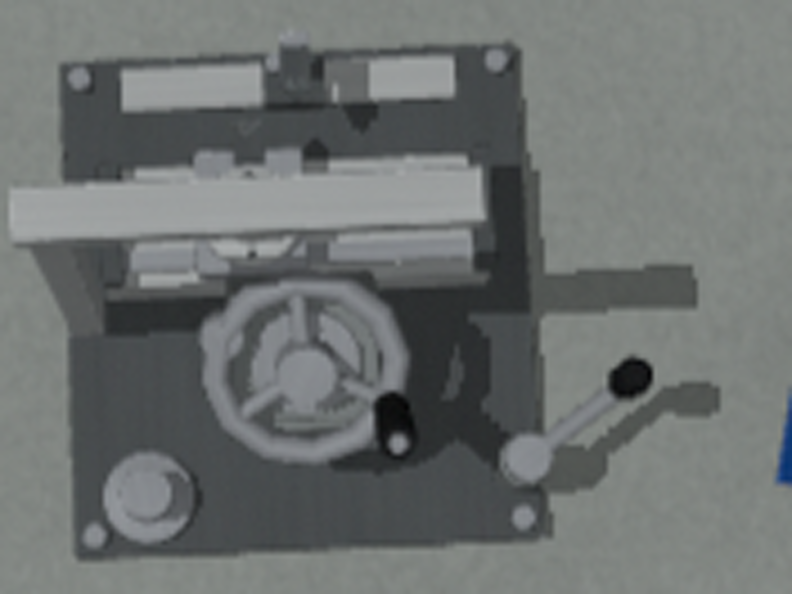

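View pics/sc.png

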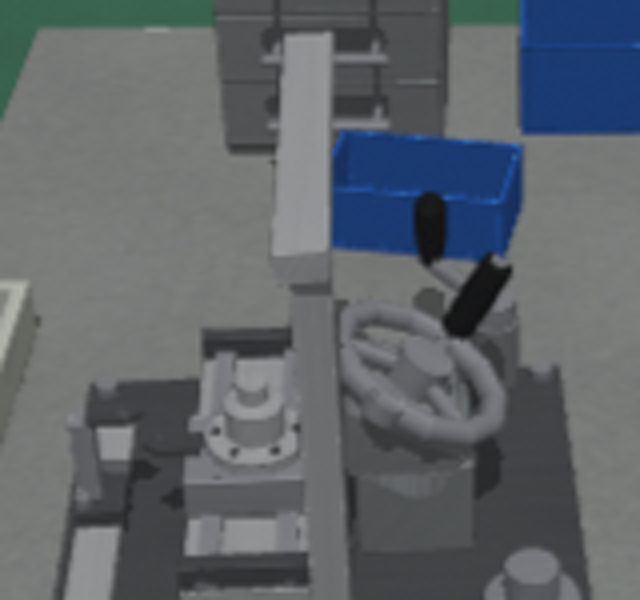

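Top crop: plate corners (62,66), (519,45), (551,537), (77,558); hub (305,372); crank end (398,441); knob (631,375); pivot (526,455). The index finger is near (292,60), and the pointer is dark and hard to see near (250,128). Next I'll triangulate these and make a contrast-enhanced view of the tips.

```bash
cat > h.py <<'E'
from workcell import *
import numpy as np, cv2
from scipy.optimize import least_squares
from scipy.spatial.transform import Rotation as R
def cam(n):
    c=get_calibration(n);f=210/np.tan(np.radians(c["fovy"])/2)
    return np.array([[f,0,c["cx"]],[0,f,c["cy"]],[0,0,1.]]),c["rvec"],c["tvec"]
def proj(n,P):
    K,r,t=cam(n);return cv2.projectPoints(np.array(P,float).reshape(-1,1,3),r,t,K,None)[0].reshape(-1,2)
def onz(n,uv,z):
    K,r,t=cam(n);M=R.from_rotvec(r).as_matrix();c=-M.T@t
    d=M.T@np.linalg.inv(K)@np.array([uv[0],uv[1],1.]);return c+d*(z-c[2])/d[2]
def tri(a,b):
    f=lambda P:np.r_[proj("top",P)[0]-a,proj("side",P)[0]-b]
    s=least_squares(f,[.6,0,.1]);return s.x,np.abs(s.fun).max()
def T(X,Y):return np.array([230+(X+.5)/4.5-.5,125+(Y+.5)/4.5-.5])
def S(X,Y):return np.array([160+(X+.5)/4-.5,120+(Y+.5)/4-.5])
def avg(n,k):return np.mean([capture(n).astype(float) for _ in range(k)],0)
E
python3 - <<'E'
from h import *
np.set_printoptions(precision=4,suppress=True)
for p in [(62,66),(519,45),(551,537),(77,558)]: print("corner",onz("top",T(*p),.015))
print("hub",tri(T(305,372),S(425,352)))
print("cranktop",tri(T(398,441),S(499,262)))
print("crankbase",tri(T(391,402),S(460,328)))
print("knob",tri(T(631,375),S(430,200)),onz("top",T(631,375),.139))
print("pivot",onz("top",T(526,455),.09))
a=avg("top",4)[120:185,232:332].mean(2);b=avg("side",4)[205:255,165:245].mean(2)
g=lambda i,s:cv2.resize((255*np.clip((i-20)/150,0,1)**.5).astype(np.uint8),None,fx=s,fy=s,interpolation=cv2.INTER_CUBIC)
A=g(a,5);B=g(b,5)   # 500x325, 400x250
C=np.zeros((580,500),np.uint8);C[:325]=A;C[330:580,:400]=B
cv2.imwrite("pics/e.png",C)
E
```

```text
corner [0.799  0.1159 0.015 ]
corner [ 0.8191 -0.2143  0.015 ]
corner [ 0.4634 -0.2364  0.015 ]
corner [0.4433 0.0953 0.015 ]
hub (array([ 0.5571, -0.0604,  0.1471]), np.float64(0.026673531595776012))
cranktop (array([ 0.5082, -0.1188,  0.1809]), np.float64(0.2588824031844297))
crankbase (array([ 0.5378, -0.1171,  0.1281]), np.float64(1.1048400360216135))
knob (array([ 0.56  , -0.2726,  0.1379]), np.float64(0.026872434274025636)) [ 0.5597 -0.2724  0.139 ]
pivot [ 0.5121 -0.2101  0.09  ]
```

View pics/e.png

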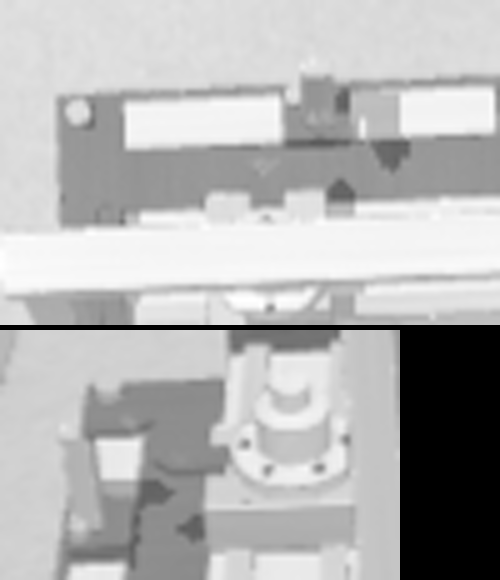

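The enhanced view shows the index finger at about x=316 (top panel) and the pointer at about x=265. The shadow tips at 392 and 341 agree, so the pointer starts about 29 mm left of the index. Hub, crank and knob match the stated sizes (crank radius about 61 mm). Now I'll plan the approach.

```bash
cat >> h.py <<'E'
np.set_printoptions(precision=4,suppress=True)
yaw=.0603
Rz=R.from_euler('z',yaw).as_matrix()
n=Rz@[-.5,0,.8660254]; u=Rz@[.8660254,0,.5]; v=Rz@[0,1,0]   # u far/up, v left
Rg=np.column_stack([np.cross(-v,-n),-v,-n])
def rel(pos,Rt):
    o=get_obs();M=R.from_rotvec(o["ee_rot"])
    return M.inv().apply(pos-o["tcp_pos"]),(M.inv()*R.from_matrix(Rt)).as_rotvec()
E
python3 - <<'E'
from h import *
o=get_obs();pre=np.array([.5082,-.1188,.1809])+.057*n
d,w=rel(pre,Rg);print("turn",w,w/6,"Rg",Rg)
print("shift in target frame",Rg.T@(pre-o["tcp_pos"]))
E
```

```text
turn [-0.071   0.5203  0.2653] [-0.0118  0.0867  0.0442] Rg [[ 0.8645  0.0603  0.4991]
 [ 0.0522 -0.9982  0.0301]
 [ 0.5    -0.     -0.866 ]]
shift in target frame [ 0.2739 -0.4529  0.1336]
```

Emit:
{"fn": "apply_moves", "kwargs": {"plan": [{"travel":[0,0,0],"twist":[-0.0118,0.0867,0.0442],"hand":1},{"travel":[0,0,0],"twist":[-0.0118,0.0867,0.0442],"hand":1},{"travel":[0,0,0],"twist":[-0.0118,0.0867,0.0442],"hand":1},{"travel":[0,0,0],"twist":[-0.0118,0.0867,0.0442],"hand":1},{"travel":[0,0,0],"twist":[-0.0118,0.0867,0.0442],"hand":1},{"travel":[0,0,0],"twist":[-0.0118,0.0867,0.0442],"hand":1},{"travel":[0.0171,-0.0283,0.0083],"twist":[0,0,0],"hand":1},{"travel":[0.0171,-0.0283,0.0083],"twist":[0,0,0],"hand":1},{"travel":[0.0171,-0.0283,0.0083],"twist":[0,0,0],"hand":1},{"travel":[0.0171,-0.0283,0.0083],"twist":[0,0,0],"hand":1}]}}

```text
time: 1.43
tcp_pos: [0.2725, -0.4723, 0.2143]
ee_rot: [-3.018, -0.089, -0.808]
ft_force: [0.1, -0.3, -0.3]
opening: 1.002
grasp_force: 0.0
```

Emit:
{"fn": "apply_moves", "kwargs": {"plan": [{"travel":[0.0171,-0.0283,0.0083],"twist":[0,0,0],"hand":1},{"travel":[0.0171,-0.0283,0.0083],"twist":[0,0,0],"hand":1},{"travel":[0.0171,-0.0283,0.0083],"twist":[0,0,0],"hand":1},{"travel":[0.0171,-0.0283,0.0083],"twist":[0,0,0],"hand":1},{"travel":[0.0171,-0.0283,0.0083],"twist":[0,0,0],"hand":1},{"travel":[0.0171,-0.0283,0.0083],"twist":[0,0,0],"hand":1},{"travel":[0.0171,-0.0283,0.0083],"twist":[0,0,0],"hand":1},{"travel":[0.0171,-0.0283,0.0083],"twist":[0,0,0],"hand":1},{"travel":[0.0171,-0.0283,0.0083],"twist":[0,0,0],"hand":1},{"travel":[0.0171,-0.0283,0.0083],"twist":[0,0,0],"hand":1}]}}

```text
time: 2.27
tcp_pos: [0.4452, -0.178, 0.2286]
ee_rot: [-3.019, -0.091, -0.81]
ft_force: [-0.9, -0.5, -0.5]
opening: 1.0
grasp_force: 0.0
```

Emit:
{"fn": "apply_moves", "kwargs": {"plan": [{"travel":[0.0171,-0.0283,0.0083],"twist":[0,0,0],"hand":1},{"travel":[0.0171,-0.0283,0.0083],"twist":[0,0,0],"hand":1},{"travel":[0,0,0],"twist":[0,0,0],"hand":1},{"travel":[0,0,0],"twist":[0,0,0],"hand":1},{"travel":[0,0,0],"twist":[0,0,0],"hand":1}]}}

```text
time: 2.68
tcp_pos: [0.4787, -0.1211, 0.2308]
ee_rot: [-3.018, -0.091, -0.808]
ft_force: [0.8, -0.7, 0.2]
opening: 0.999
grasp_force: 0.0
```

Run:
```python
from h import *
o=get_obs();print(o["time"],o["tcp_pos"],o["ft_force"],o["joints"])
print(rel(np.array([.5082,-.1188,.1809])-.033*n,Rg))
a=avg("top",2);A=cv2.resize(a[150:250,260:390],None,fx=3.4,fy=3.4,interpolation=cv2.INTER_CUBIC)
b=avg("side",2);B=cv2.resize(b[130:250,190:300],None,fx=3.2,fy=3.2,interpolation=cv2.INTER_CUBIC)
C=np.zeros((384,800,3));C[:A.shape[0],:A.shape[1]]=A;C[:384,445:445+352]=B
cv2.imwrite("pics/p.png",C)
print(proj("top",[o["tcp_pos"]]),proj("side",[o["tcp_pos"]]))
```

```text
2.6833 [ 0.4787 -0.1211  0.2308] [ 0.7528 -0.6846  0.184 ] [ 1.0159 -0.0712 -0.6849  2.2477 -0.4934  0.5067 -0.8084]
(array([ 0.0007, -0.0006,  0.091 ]), array([0.0001, 0.0003, 0.0003]))
[[319.9474 231.436 ]] [[295.0469 168.8586]][ WARN:0@1.991] global loadsave.cpp:1063 imwrite_ Unsupported depth image for selected encoder is fallbacked to CV_8U.
```

View pics/p.png

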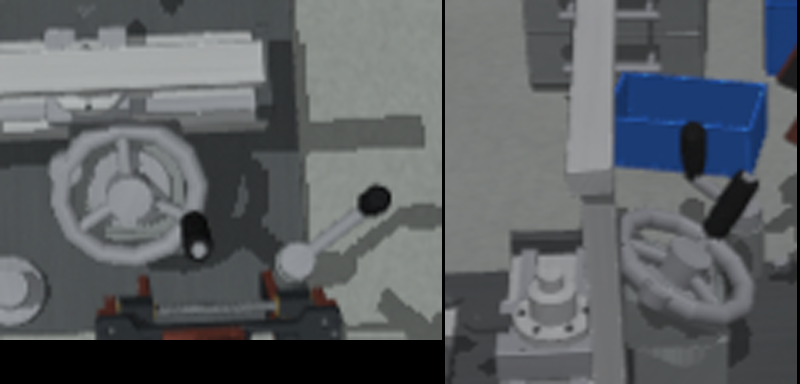

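The open fingers (145 and 270 in the left panel) straddle the crank (198,248) as intended. I'll move in along the axis and close.

Emit:
{"fn": "apply_moves", "kwargs": {"plan": [{"travel":[0,0,0.013],"twist":[0,0,0],"hand":1},{"travel":[0,0,0.013],"twist":[0,0,0],"hand":1},{"travel":[0,0,0.013],"twist":[0,0,0],"hand":1},{"travel":[0,0,0.013],"twist":[0,0,0],"hand":1},{"travel":[0,0,0.013],"twist":[0,0,0],"hand":1},{"travel":[0,0,0.013],"twist":[0,0,0],"hand":1},{"travel":[0,0,0.013],"twist":[0,0,0],"hand":1},{"travel":[0,0,0],"twist":[0,0,0],"hand":1}]}}

```text
time: 3.55
tcp_pos: [0.524, -0.1182, 0.1499]
ee_rot: [-3.018, -0.089, -0.804]
ft_force: [-0.2, 1.1, 0.3]
opening: 1.002
grasp_force: 0.0
```

Emit:
{"fn": "apply_moves", "kwargs": {"plan": [{"travel":[0,0,0],"twist":[0,0,0],"hand":-1},{"travel":[0,0,0],"twist":[0,0,0],"hand":-1},{"travel":[0,0,0],"twist":[0,0,0],"hand":-1},{"travel":[0,0,0],"twist":[0,0,0],"hand":-1},{"travel":[0,0,0],"twist":[0,0,0],"hand":-1},{"travel":[0,0,0],"twist":[0,0,0],"hand":-1},{"travel":[0,0,0],"twist":[0,0,0],"hand":-1},{"travel":[0,0,0],"twist":[0,0,0],"hand":-1}], "grip_force": 15}}

```text
time: 4.22
tcp_pos: [0.5244, -0.118, 0.1521]
ee_rot: [-3.018, -0.091, -0.809]
ft_force: [0.6, 0.6, 0.2]
opening: 0.433
grasp_force: 0.0
```

Run:
```python
from h import *
o=get_obs();print(o["time"],o["tcp_pos"],o["ft_force"],o["opening"],o["grasp_force"])
C=np.array([.565,-.0599,.130])
d=o["tcp_pos"]-C;print("u,v,n",d@u,d@v,d@n)
```

```text
4.2167 [ 0.5244 -0.118   0.1521] [0.6257 0.6292 0.203 ] 0.4331163908461232 0.0
u,v,n -0.027045546846461932 -0.05555638785824226 0.041169701992274745
```

Still closing.

Emit:
{"fn": "apply_moves", "kwargs": {"plan": [{"travel":[0,0,0],"twist":[0,0,0],"hand":-1},{"travel":[0,0,0],"twist":[0,0,0],"hand":-1},{"travel":[0,0,0],"twist":[0,0,0],"hand":-1},{"travel":[0,0,0],"twist":[0,0,0],"hand":-1},{"travel":[0,0,0],"twist":[0,0,0],"hand":-1},{"travel":[0,0,0],"twist":[0,0,0],"hand":-1}]}}

```text
time: 4.72
tcp_pos: [0.5243, -0.1182, 0.1519]
ee_rot: [-3.018, -0.09, -0.808]
ft_force: [-2.5, -3.9, 1.3]
opening: 0.275
grasp_force: 15.0
```

Run:
```python
from h import *
o=get_obs();print(o["time"],o["tcp_pos"],o["ft_force"],o["opening"],o["grasp_force"])
C=np.array([.565,-.0599,.130])
d=o["tcp_pos"]-C;print("u,v,n",d@u,d@v,d@n)
# rows for cw circle: angle a measured from u toward v(left); cw seen from face = decreasing? 
for s in (-1,1):
    a0=np.arctan2(d@v,d@u)
    p=np.array([[.06*np.cos(a0+s*.1*k),.06*np.sin(a0+s*.1*k)] for k in range(13)])
    D=np.diff(p,axis=0); print(s,a0); print(np.c_[D[:,0],-D[:,1]].round(4))  # tool x=u, tool y=-v
print(Rg.T@u)
```

```text
4.7167 [ 0.5243 -0.1182  0.1519] [-2.4866 -3.9186  1.3487] 0.2746193073983784 15.028056370913514
u,v,n -0.027260860257660953 -0.05576484651318892 0.04104793854749409
-1 -2.0254873265255893
[[-0.0052 -0.0029]
 [-0.0049 -0.0034]
 [-0.0046 -0.0039]
 [-0.0042 -0.0043]
 [-0.0037 -0.0047]
 [-0.0032 -0.0051]
 [-0.0027 -0.0054]
 [-0.0021 -0.0056]
 [-0.0016 -0.0058]
 [-0.001  -0.0059]
 [-0.0004 -0.006 ]
 [ 0.0002 -0.006 ]]
1 -2.0254873265255893
[[ 0.0055  0.0024]
 [ 0.0057  0.0018]
 [ 0.0059  0.0012]
 [ 0.006   0.0006]
 [ 0.006   0.    ]
 [ 0.006  -0.0006]
 [ 0.0059 -0.0012]
 [ 0.0057 -0.0017]
 [ 0.0055 -0.0023]
 [ 0.0053 -0.0029]
 [ 0.005  -0.0034]
 [ 0.0046 -0.0038]]
[ 1.  0. -0.]
```

Gripped: opening 24 mm matches the handle. Clockwise means the s=-1 rows. I'll turn the first 1 rad and check the forces.

Emit:
{"fn": "apply_moves", "kwargs": {"plan": [{"travel":[-0.0052,-0.0029,0],"twist":[0,0,0],"hand":-1},{"travel":[-0.0049,-0.0034,0],"twist":[0,0,0],"hand":-1},{"travel":[-0.0046,-0.0039,0],"twist":[0,0,0],"hand":-1},{"travel":[-0.0042,-0.0043,0],"twist":[0,0,0],"hand":-1},{"travel":[-0.0037,-0.0047,0],"twist":[0,0,0],"hand":-1},{"travel":[-0.0032,-0.0051,0],"twist":[0,0,0],"hand":-1},{"travel":[-0.0027,-0.0054,0],"twist":[0,0,0],"hand":-1},{"travel":[-0.0021,-0.0056,0],"twist":[0,0,0],"hand":-1},{"travel":[-0.0016,-0.0058,0],"twist":[0,0,0],"hand":-1},{"travel":[-0.001,-0.0059,0],"twist":[0,0,0],"hand":-1}]}}

```text
time: 5.55
tcp_pos: [0.4942, -0.0723, 0.1364]
ee_rot: [-3.017, -0.091, -0.814]
ft_force: [8.1, -4.0, -1.4]
opening: 0.28
grasp_force: 14.9
```

```bash
cat >> h.py <<'E'
C=np.array([.565,-.0599,.130])
def st():
    o=get_obs();d=o["tcp_pos"]-C
    print("t %.2f"%o["time"],"uvn",np.array([d@u,d@v,d@n]),"r",np.hypot(d@u,d@v),"a",np.arctan2(d@v,d@u),"f uvn",np.array([o["ft_force"]@k for k in(u,v,n)]),"open",o["opening"],o["grasp_force"])
def arc(r0,a0,r1,a1,k):
    p=np.array([[-1,1]])*0
    a=np.linspace(a0,a1,k+1);r=np.linspace(r0,r1,k+1)
    D=np.diff(np.c_[r*np.cos(a),-r*np.sin(a)],axis=0);print(D.round(4).tolist())
E
python3 - <<'E'
from h import *
st()
E
```

```text
t 5.55 uvn [-0.0587 -0.0081  0.0412] r 0.059226457009691875 a -3.003789030614975 f uvn [ 6.1511 -4.495  -5.1232] open 0.27967333866305355 14.923697545164032
```

```bash
sed -i 's/^C=.*/C=np.array([.565,-.0599,.130])+.0012*u-.0029*v/' h.py
python3 - <<'E'
from h import *
st(); arc(.062,-3.046,.060,-4.046,10); arc(.060,-4.046,.060,-5.046,10)
E
```

```text
t 5.55 uvn [-0.0599 -0.0052  0.0412] r 0.06009352278386261 a -3.0543542884767363 f uvn [ 6.1511 -4.495  -5.1232] open 0.27967333866305355 14.923697545164032
[[-0.0001, -0.0062], [0.0005, -0.0061], [0.0011, -0.006], [0.0017, -0.0059], [0.0023, -0.0057], [0.0029, -0.0054], [0.0034, -0.0051], [0.0038, -0.0047], [0.0043, -0.0043], [0.0047, -0.0038]]
[[0.0049, -0.0035], [0.0052, -0.003], [0.0055, -0.0024], [0.0057, -0.0019], [0.0059, -0.0013], [0.006, -0.0007], [0.006, -0.0001], [0.006, 0.0005], [0.0059, 0.0011], [0.0058, 0.0017]]
```

Emit:
{"fn": "apply_moves", "kwargs": {"plan": [{"travel":[-0.0001,-0.0062,0],"twist":[0,0,0],"hand":-1},{"travel":[0.0005,-0.0061,0],"twist":[0,0,0],"hand":-1},{"travel":[0.0011,-0.006,0],"twist":[0,0,0],"hand":-1},{"travel":[0.0017,-0.0059,0],"twist":[0,0,0],"hand":-1},{"travel":[0.0023,-0.0057,0],"twist":[0,0,0],"hand":-1},{"travel":[0.0029,-0.0054,0],"twist":[0,0,0],"hand":-1},{"travel":[0.0034,-0.0051,0],"twist":[0,0,0],"hand":-1},{"travel":[0.0038,-0.0047,0],"twist":[0,0,0],"hand":-1},{"travel":[0.0043,-0.0043,0],"twist":[0,0,0],"hand":-1},{"travel":[0.0047,-0.0038,0],"twist":[0,0,0],"hand":-1}]}}

```text
time: 6.38
tcp_pos: [0.5105, -0.0191, 0.1473]
ee_rot: [-3.019, -0.089, -0.807]
ft_force: [4.8, -8.5, -4.1]
opening: 0.275
grasp_force: 14.9
```

Run:
```python
from h import *
st();np.save("t1.npy",avg("top",3))
```

```text
t 6.38 uvn [-0.0376  0.047   0.041 ] r 0.06012605810059092 a 2.245540422431139 f uvn [ 1.6203 -8.7355 -5.7161] open 0.2747465893471283 14.92421051239944
```

Emit:
{"fn": "apply_moves", "kwargs": {"plan": [{"travel":[0.0049,-0.0035,0],"twist":[0,0,0],"hand":-1},{"travel":[0.0052,-0.003,0],"twist":[0,0,0],"hand":-1},{"travel":[0.0055,-0.0024,0],"twist":[0,0,0],"hand":-1},{"travel":[0.0057,-0.0019,0],"twist":[0,0,0],"hand":-1},{"travel":[0.0059,-0.0013,0],"twist":[0,0,0],"hand":-1},{"travel":[0.006,-0.0007,0],"twist":[0,0,0],"hand":-1},{"travel":[0.006,-0.0001,0],"twist":[0,0,0],"hand":-1},{"travel":[0.006,0.0005,0],"twist":[0,0,0],"hand":-1},{"travel":[0.0059,0.0011,0],"twist":[0,0,0],"hand":-1},{"travel":[0.0058,0.0017,0],"twist":[0,0,0],"hand":-1}]}}

```text
time: 7.37
tcp_pos: [0.556, -0.0051, 0.1734]
ee_rot: [-3.021, -0.093, -0.797]
ft_force: [-5.7, -0.8, -1.9]
opening: 0.276
grasp_force: 15.0
```

Run:
```python
from h import *
st();print(get_obs()["joints"])
a=avg("top",3);b=avg("side",3);np.save("t2.npy",a);np.save("s2.npy",b)
a=a[120:185,232:332].mean(2);b=b[205:255,165:245].mean(2)
g=lambda i,s:cv2.resize((255*np.clip((i-20)/150,0,1)**.5).astype(np.uint8),None,fx=s,fy=s,interpolation=cv2.INTER_CUBIC)
M=np.zeros((580,500),np.uint8);M[:325]=g(a,5);M[330:580,:400]=g(b,5)
cv2.imwrite("pics/e2.png",M)
```

```text
t 7.37 uvn [0.0156 0.0581 0.0404] r 0.06019690500811629 a 1.3087448308980296 f uvn [-5.9493 -0.4148  1.2268] open 0.27645119443507343 15.000033318065107
[ 0.2834  0.1132 -0.3905  2.2393  0.2082  0.287  -1.7873]
```

View pics/e2.png

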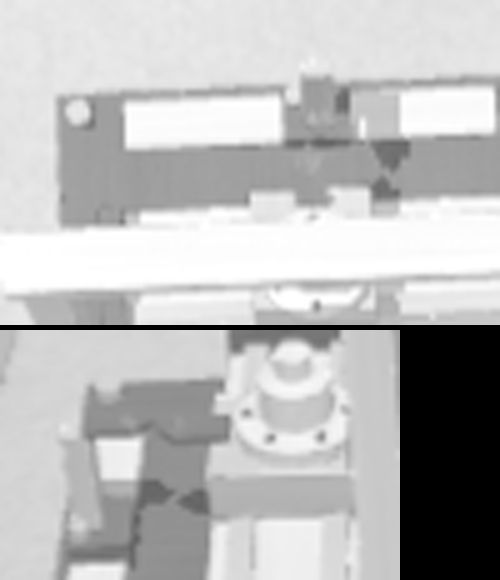

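The index shadow tip is at (391,170) and the pointer shadow tip at (385,178), so the pointer is still about 3 mm left. The shadows contrast well against the plate and both tips are at the same height, so I can use them as an exact gauge. I'll print the pixel values there and plan the next arc.

Run:
```python
from h import *
a=np.load("t2.npy").mean(2);b=np.load("s2.npy").mean(2)
np.set_printoptions(linewidth=220)
print("top rows145-161 cols 302-318");print(a[145:162,302:319].round().astype(int))
print("side rows 298-310?");
print(b[230:246,189:210].round().astype(int))
arc(.060,-5.046,.060,-6.046,10)
X=Rz@[1,0,0]
P=np.array([.73,-.09,.015]);print("fixture x, y dir px/mm top",(proj("top",P+X*.01)-proj("top",P))/10,(proj("top",P+v*.01)-proj("top",P))/10,"side",(proj("side",P+X*.01)-proj("side",P))/10,(proj("side",P+v*.01)-proj("side",P))/10)
```

```text
top rows145-161 cols 302-318
[[ 89 109 162 122 112 112 112 112 112 111 163 168 168 168 167 167 168]
 [ 89 108 158 119 110 110 109 110 109 109 149 158 153 153 153 152 153]
 [ 78  95 130 106  97  96  92  91  91  91  91 115 102  98  98  98  98]
 [ 63  67  67  81  62  58  52  51  49  49  50  51  76  79  79  80  80]
 [ 78  78  79  80  64  51  50  51  51  49  50  51  77  79  80  80  80]
 [ 80  78  78  79  79  54  51  51  49  50  50  52  77  79  79  80  79]
 [ 79  78  78  78  80  64  53  51  50  49  61  63  78  80  79  80  80]
 [ 80  78  78  78  80  80  56  51  50  48  77  82  81  80  80  79  80]
 [ 80  78  78  79  80  80  66  64  51  60  78  81  81  81  80  80  80]
 [ 80  78  78  79  79  79  77  81  65  77  80  81  81  81  80  80  79]
 [ 80  79  77  79  78  73  60  74  80  78  79  81  81  81  81  80  80]
 [ 80  77  74  71  71  54  50  57  78  79  79  81  81  81  81  80  81]
 [108 106 105  94  58  49  51  51  70  71  78  80  81  81  81  81  80]
 [144 145 145 137  70  50  50  51  51  49  77  80  82  80  80  81  81]
 [146 146 145 139  75  56  58  59  60  64  86  90  91  99 102 100 100]
 [146 
[... 1139 characters left out ...]
 68  68  68  68  68  68  68  68  57  51  51  51  79  90  90]
 [ 70  70  55  44  62  68  68  69  68  69  68  69  69  68  69  69  69  69  77  82  82]
 [ 70  70  53  45  63  70  69  69  69  69  69  69  69  69  69  69  68  69  98 110 110]
 [ 69  70  52  53  65  69  69  69  69  69  69  69  69  69  68  69  69  69 105 141 151]
 [ 70  71  53  54  66  69  69  70  70  69  69  70  70  69  69  69  69  69 124 148 151]]
[[0.0056, 0.0022], [0.0053, 0.0028], [0.005, 0.0033], [0.0046, 0.0038], [0.0042, 0.0042], [0.0038, 0.0046], [0.0033, 0.005], [0.0028, 0.0053], [0.0023, 0.0056], [0.0017, 0.0058]]
fixture x, y dir px/mm top [[-0.0155 -0.3012]] [[-0.3093  0.0139]] side [[-0.3499  0.0139]] [[-0.0214  0.2184]]
```

Emit:
{"fn": "apply_moves", "kwargs": {"plan": [{"travel":[0.0056,0.0022,0],"twist":[0,0,0],"hand":-1},{"travel":[0.0053,0.0028,0],"twist":[0,0,0],"hand":-1},{"travel":[0.005,0.0033,0],"twist":[0,0,0],"hand":-1},{"travel":[0.0046,0.0038,0],"twist":[0,0,0],"hand":-1},{"travel":[0.0042,0.0042,0],"twist":[0,0,0],"hand":-1},{"travel":[0.0038,0.0046,0],"twist":[0,0,0],"hand":-1},{"travel":[0.0033,0.005,0],"twist":[0,0,0],"hand":-1},{"travel":[0.0028,0.0053,0],"twist":[0,0,0],"hand":-1},{"travel":[0.0023,0.0056,0],"twist":[0,0,0],"hand":-1},{"travel":[0.0017,0.0058,0],"twist":[0,0,0],"hand":-1}]}}

```text
time: 8.5
tcp_pos: [0.5956, -0.0462, 0.1953]
ee_rot: [-3.018, -0.092, -0.808]
ft_force: [-3.2, 2.8, -7.4]
opening: 0.276
grasp_force: 14.9
```

Run:
```python
from h import *
np.set_printoptions(linewidth=250)
st();print(get_obs()["joints"])
a=avg("top",3);b=avg("side",3);np.save("t3.npy",a);np.save("s3.npy",b)
t2=np.load("t2.npy").mean(2);a=a.mean(2);b=b.mean(2)
print("t2 rows 144-163 cols 284-306");print(t2[144:164,284:307].round().astype(int))
print("t3-t2 same");print((a-t2)[144:164,284:307].round().astype(int))
print("t3 shadow");print(a[147:161,302:319].round().astype(int))
print("s3 shadow");print(b[230:244,192:210].round().astype(int))
arc(.060,-6.046,.060,-6.546,5)
P=np.array([.73,-.09,.103]);print((proj("top",P+v*.01)-proj("top",P))/10)
```

```text
t 8.50 uvn [0.0586 0.0148 0.0409] r 0.06046931594028704 a 0.24681340557210418 f uvn [-6.3416  2.9453 -4.9296] open 0.2758926527307244 14.915461176551617
[ 0.4136  0.1561 -0.4259  2.1305  0.0835  0.3474 -1.5712]
t2 rows 144-163 cols 284-306
[[165 164 165 164 116  83  79  79  75  86  93  89  84  88  86  79  78  79 102 110 162 120 111]
 [165 165 165 165 129  87  78  79  78  72  76  78  78  78  73  78  79  81  89 109 162 122 112]
 [166 166 165 165 126  86  81  80  80  80  75  75  75  78  79  79  80  81  89 108 158 119 110]
 [160 156 156 155 116  80  74  74  73  73  71  61  61  69  69  69  73  73  78  95 130 106  97]
 [134 122 120 120  88  56  50  47  48  60  51  44  43  43  43  48  48  49  63  67  67  81  62]
 [ 80  80  79  80  73  61  57  58  61  79  67  59  58  58  60  66  67  68  78  78  79  80  64]
 [ 79  80  79  79  80  80  79  80  81  82  81  81  81  79  80  79  78  79  80  78  78  79  79]
 [ 80  80  78  80  79  80  80  84  82  87  86  88  84  79  80  79  78  79  79  78  78  78  80]
 [ 79  79  78  80  81  80  80  86  82  87  90  92  81  79  80  79  79  80  80  78  78  78  80]
 [ 79
[... 4429 characters left out ...]
44  45  44  45  59  65  68  53  45  44  44  44  48  80  91  92]
 [ 67  47  45  45  45  44  44  49  64  58  47  45  45  45  46  79  91  92]
 [ 58  46  45  45  45  45  50  65  70  70  58  51  51  51  52  79  91  92]
 [ 52  45  49  51  51  51  64  69  69  69  69  69  69  69  69  80  92  95]
 [ 51  50  64  69  68  68  68  68  68  68  68  68  68  68  68  70  99 108]
 [ 52  63  67  67  67  67  68  68  67  68  67  68  67  67  67  79 135 150]
 [ 44  61  68  68  68  68  68  68  68  68  68  68  68  68  68  92 139 150]
 [ 44  62  69  68  69  68  68  68  68  68  69  68  68  68  68  97 140 150]]
[[0.0011, 0.0059], [0.0005, 0.006], [-0.0001, 0.006], [-0.0007, 0.006], [-0.0013, 0.0059]]
[[-0.3274  0.0148]]
```

All three gauges (tips seen directly, top shadows, side shadows) agree: the pointer is now about 3.6 mm right of the index at wheel angle -6.036. I'll go 0.4 rad further, pause, then come back.

Emit:
{"fn": "apply_moves", "kwargs": {"plan": [{"travel":[0.0011,0.0059,0],"twist":[0,0,0],"hand":-1},{"travel":[0.0005,0.006,0],"twist":[0,0,0],"hand":-1},{"travel":[-0.0001,0.006,0],"twist":[0,0,0],"hand":-1},{"travel":[-0.0007,0.006,0],"twist":[0,0,0],"hand":-1},{"travel":[0,0,0],"twist":[0,0,0],"hand":-1},{"travel":[0,0,0],"twist":[0,0,0],"hand":-1},{"travel":[0,0,0],"twist":[0,0,0],"hand":-1}]}}

```text
time: 9.38
tcp_pos: [0.5979, -0.0694, 0.1961]
ee_rot: [-3.018, -0.092, -0.809]
ft_force: [-1.4, 2.8, -7.1]
opening: 0.278
grasp_force: 14.9
```

Run:
```python
from h import *
np.set_printoptions(linewidth=250)
st();a=avg("top",3);np.save("t4.npy",a);a=a.mean(2)
print(a[147:151,288:304].round().astype(int))
print(a[153:159,302:319].round().astype(int))
arc(.060,-6.446,.060,-5.546,10)
arc(.060,-5.546,.060,-5.27,4)
```

```text
t 9.38 uvn [ 0.0598 -0.0086  0.0411] r 0.06041735668819288 a -0.1430768512398379 f uvn [-4.6284  2.9199 -5.5048] open 0.2784453754131097 14.90886791547382
[[117  80  74  74  73  72  71  60  61  70  72  69  73  73  78  94]
 [ 88  56  50  48  48  47  44  41  43  49  62  50  50  49  64  67]
 [ 72  61  58  58  59  59  59  58  59  67  79  69  67  67  79  78]
 [ 80  79  80  79  79  81  80  80  82  80  79  80  80  81  80  78]]
[[ 80  79  78  79  80  80  66  63  52  59  78  82  82  81  80  80  80]
 [ 80  79  77  80  79  80  81  82  65  77  73  81  81  81  80  80  80]
 [ 80  79  78  79  79  81  81  82  73  71  53  70  80  81  81  81  81]
 [ 81  77  75  76  79  82  83  82  57  50  50  51  71  80  81  80  81]
 [ 84 103 105 107 112 114 113 112  90  56  50  51  51  71  80  81  81]
 [ 91 141 145 146 147 149 147 147 125  65  50  50  51  51  78  81  80]]
[[0.0006, -0.0054], [0.0002, -0.0054], [-0.0003, -0.0054], [-0.0008, -0.0053], [-0.0013, -0.0052], [-0.0018, -0.0051], [-0.0022, -0.0049], [-0.0026, -0.0047], [-0.0031, -0.0044], [-0.0034, -0.0042]]
[[-0.0029, -0.003], [-0.0031, -0.0028], [-0.0033, -0.0025], [-0.0034, -0.0023]]
```

Pointer is about 7.3 mm past the index, so step 1 is met. Now back anticlockwise, through the play, to about -5.28 rad.

Emit:
{"fn": "apply_moves", "kwargs": {"plan": [{"travel":[0.0006,-0.0054,0],"twist":[0,0,0],"hand":-1},{"travel":[0.0002,-0.0054,0],"twist":[0,0,0],"hand":-1},{"travel":[-0.0003,-0.0054,0],"twist":[0,0,0],"hand":-1},{"travel":[-0.0008,-0.0053,0],"twist":[0,0,0],"hand":-1},{"travel":[-0.0013,-0.0052,0],"twist":[0,0,0],"hand":-1},{"travel":[-0.0018,-0.0051,0],"twist":[0,0,0],"hand":-1},{"travel":[-0.0022,-0.0049,0],"twist":[0,0,0],"hand":-1},{"travel":[-0.0026,-0.0047,0],"twist":[0,0,0],"hand":-1},{"travel":[-0.0031,-0.0044,0],"twist":[0,0,0],"hand":-1},{"travel":[-0.0034,-0.0042,0],"twist":[0,0,0],"hand":-1}]}}

```text
time: 10.37
tcp_pos: [0.5826, -0.0224, 0.1891]
ee_rot: [-3.019, -0.088, -0.812]
ft_force: [2.2, -8.5, -7.8]
opening: 0.276
grasp_force: 14.9
```

Emit:
{"fn": "apply_moves", "kwargs": {"plan": [{"travel":[-0.0029,-0.003,0],"twist":[0,0,0],"hand":-1},{"travel":[-0.0031,-0.0028,0],"twist":[0,0,0],"hand":-1},{"travel":[-0.0033,-0.0025,0],"twist":[0,0,0],"hand":-1},{"travel":[-0.0034,-0.0023,0],"twist":[0,0,0],"hand":-1},{"travel":[0,0,0],"twist":[0,0,0],"hand":-1},{"travel":[0,0,0],"twist":[0,0,0],"hand":-1}]}}

```text
time: 10.87
tcp_pos: [0.5711, -0.0122, 0.1828]
ee_rot: [-3.018, -0.089, -0.812]
ft_force: [2.5, -7.4, -8.5]
opening: 0.277
grasp_force: 14.9
```

Run:
```python
from h import *
np.set_printoptions(linewidth=250)
st();a=avg("top",3);np.save("t5.npy",a);a=a.mean(2);b=avg("side",3).mean(2)
print(a[144:151,288:304].round().astype(int))
print(a[147:159,302:319].round().astype(int))
print(b[230:244,192:210].round().astype(int))
# lug strip subpixel shift vs earlier images
r=[np.load(f"t{i}.npy").mean(2)[157:161,275:312] for i in(2,3,4)]
x=np.arange(37)
for k in(2,3,4):
    ref=r[k-2]; w=slice(8,28)
    s=np.linspace(-5,5,401)
    e=[np.mean([(np.interp(x[w]-d,x,ref[j])-a[157+j,275:312][w])**2 for j in range(4)]) for d in s]
    i=int(np.argmin(e));print("shift from t%d px %.2f mm right %.1f"%(k,s[i],s[i]/.32),e[i])
```

```text
t 10.87 uvn [0.0329 0.0502 0.0413] r 0.06003011470067745 a 0.9900070880164468 f uvn [-2.5102 -7.4899 -8.3798] open 0.2772544713259609 14.863906300399776
[[116  83  80  79  76  85  94  90  83  87  86  79  78  80 102 110]
 [128  87  78  79  79  72  76  77  77  78  73  78  79  81  89 109]
 [127  87  80  80  80  81  75  74  74  78  79  79  80  82  88 108]
 [116  81  74  73  73  73  72  60  62  69  70  69  73  73  78  94]
 [ 88  55  49  48  49  47  44  52  54  44  43  49  49  49  63  67]
 [ 72  61  58  58  59  60  60  73  74  60  61  66  66  67  78  77]
 [ 81  80  79  79  79  82  81  83  79  79  80  79  79  79  79  78]]
[[ 78  94 131 106  97  96  92  91  91  92  91 115 101  98  98  98  98]
 [ 63  67  68  81  63  58  52  51  50  49  51  50  77  79  79  79  80]
 [ 78  77  79  80  64  52  50  51  50  49  50  51  77  79  80  79  79]
 [ 79  78  78  79  80  54  51  51  49  48  50  52  77  81  80  79  80]
 [ 80  78  77  78  79  64  53  52  50  49  60  64  78  80  80  79  81]
 [ 80  78  78  78  79  80  56  51  51  50  76  82  80  80  80  79  80]
 [ 80  79  79  79  80  80  66  63  51  60  78  82  
[... 887 characters left out ...]
  85  94  94]
 [ 68  48  45  45  45  45  45  50  65  54  45  45  45  45  52  83  92  93]
 [ 59  46  46  46  46  46  50  66  70  58  48  46  45  45  47  80  92  93]
 [ 53  45  49  51  52  51  65  70  70  70  58  51  51  51  52  79  91  93]
 [ 51  50  64  69  69  69  69  69  68  68  68  68  68  68  68  73  88  93]
 [ 53  63  68  68  68  68  68  68  68  68  68  68  68  68  67  74 101 109]
 [ 44  62  68  68  68  68  68  68  69  68  69  68  68  68  68  93 139 151]
 [ 44  63  69  69  69  69  69  69  69  69  69  69  69  69  69  98 141 151]]
shift from t2 px 2.28 mm right 7.1 47.26234461805565
shift from t3 px -0.70 mm right -2.2 84.0826049382716
shift from t4 px -2.35 mm right -7.3 46.0881828703704
```

The tips are in line: pointer tip centroid is column 295.5 and index 295.5, shadows 310.1 against 310.0, and the side view agrees. Releasing and backing off along the axis.

Emit:
{"fn": "apply_moves", "kwargs": {"plan": [{"travel":[0,0,0],"twist":[0,0,0],"hand":0.4},{"travel":[0,0,0],"twist":[0,0,0],"hand":0.4},{"travel":[0,0,0],"twist":[0,0,0],"hand":0.4},{"travel":[0,0,0],"twist":[0,0,0],"hand":0.4},{"travel":[0,0,0],"twist":[0,0,0],"hand":0.4},{"travel":[0,0,0],"twist":[0,0,0],"hand":0.4},{"travel":[0,0,0],"twist":[0,0,0],"hand":0.4},{"travel":[0,0,0],"twist":[0,0,0],"hand":0.4}]}}

```text
time: 11.83
tcp_pos: [0.5704, -0.0109, 0.1822]
ee_rot: [-3.018, -0.091, -0.809]
ft_force: [1.0, 0.3, -0.3]
opening: 0.702
grasp_force: 0.0
```

Emit:
{"fn": "apply_moves", "kwargs": {"plan": [{"travel":[0,0,-0.012],"twist":[0,0,0],"hand":0.4},{"travel":[0,0,-0.012],"twist":[0,0,0],"hand":0.4},{"travel":[0,0,-0.012],"twist":[0,0,0],"hand":0.4},{"travel":[0,0,-0.012],"twist":[0,0,0],"hand":0.4},{"travel":[0,0,-0.012],"twist":[0,0,0],"hand":0.4},{"travel":[0,0,-0.012],"twist":[0,0,0],"hand":0.4},{"travel":[0,0,-0.012],"twist":[0,0,0],"hand":0.4},{"travel":[0,0,-0.012],"twist":[0,0,0],"hand":0.4},{"travel":[0,0,0],"twist":[0,0,0],"hand":0.4},{"travel":[0,0,0],"twist":[0,0,0],"hand":0.4}]}}

```text
time: 12.67
tcp_pos: [0.5227, -0.014, 0.2658]
ee_rot: [-3.018, -0.091, -0.811]
ft_force: [-0.0, -0.1, -0.3]
opening: 0.703
grasp_force: 0.0
```

Run:
```python
from h import *
np.set_printoptions(linewidth=250)
st();print(get_obs()["joints"])
a=avg("top",3);t5=np.load("t5.npy").mean(2);np.save("t6.npy",a)
print("max change tips",np.abs(a.mean(2)-t5)[144:161,284:319].max())
print(a.mean(2)[147:150,292:300].round().astype(int))
b=avg("side",2)
A=cv2.resize(a[150:250,230:360],None,fx=3.4,fy=3.4,interpolation=cv2.INTER_CUBIC)
B=cv2.resize(b[130:250,190:300],None,fx=3.2,fy=3.2,interpolation=cv2.INTER_CUBIC)
M=np.zeros((384,800,3));M[:A.shape[0],:A.shape[1]]=A;M[:384,445:445+352]=B
cv2.imwrite("pics/p2.png",np.clip(M,0,255).astype(np.uint8))
```

```text
t 12.67 uvn [0.0325 0.0512 0.1373] r 0.06067715738655393 a 1.0050752460267558 f uvn [-0.1534 -0.0672 -0.2323] open 0.7026238452120179 0.0
[ 0.3866 -0.0899 -0.4169  2.1808 -0.0944  0.5197 -1.4797]
max change tips 11.0
[[73 72 72 60 61 68 69 69]
 [48 47 43 52 54 45 43 48]
 [59 58 59 72 73 60 60 66]]
```

View pics/p2.png

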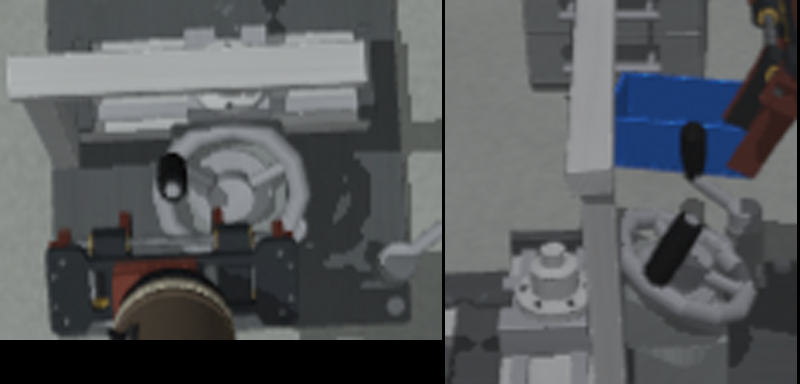

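The crank is free at the upper left and the tips have not moved. Next I'll work out the lever geometry.

Run:
```python
from h import *
for a in(-5.293,-5.19): print("crank end exp",proj("top",[C+.06*(np.cos(a)*u+np.sin(a)*v)+.072*n]),"seen ~[280.8 205.8]")
print("pivot tri",tri(T(526,455),(282.6,196.4)))
for z in(.095,.105,.115):print(z,onz("top",T(526,455),z))
k=onz("top",T(631,375),.139);print("knob",k)
print("bar right end",onz("top",T(485,167),.336),onz("top",T(487,220),.336))
G=np.array([k[0],k[1],.120]);tcp=G-.008*n
o=get_obs();print("tcp target",tcp,"shift tool",Rg.T@(tcp+.08*n-o["tcp_pos"]),rel(tcp,Rg)[1])
```

```text
crank end exp [[280.8441 204.1379]] seen ~[280.8 205.8]
crank end exp [[279.8129 205.9706]] seen ~[280.8 205.8]
pivot tri (array([ 0.5133, -0.2111,  0.0819]), np.float64(0.1009203990567471))
0.095 [ 0.5115 -0.2095  0.095 ]
0.105 [ 0.5103 -0.2083  0.105 ]
0.115 [ 0.5091 -0.2071  0.115 ]
knob [ 0.5597 -0.2724  0.139 ]
bar right end [ 0.6472 -0.1577  0.336 ] [ 0.6165 -0.1589  0.336 ]
tcp target [ 0.5637 -0.2722  0.1131] shift tool [-0.0534  0.2604  0.064 ] [-0.0007  0.0014 -0.    ]
```

Emit:
{"fn": "apply_moves", "kwargs": {"plan": [{"travel":[-0.0067,0.0326,0],"twist":[0,0,0],"hand":0.4},{"travel":[-0.0067,0.0326,0],"twist":[0,0,0],"hand":0.4},{"travel":[-0.0067,0.0326,0],"twist":[0,0,0],"hand":0.4},{"travel":[-0.0067,0.0326,0],"twist":[0,0,0],"hand":0.4},{"travel":[-0.0067,0.0326,0],"twist":[0,0,0],"hand":0.4},{"travel":[-0.0067,0.0326,0],"twist":[0,0,0],"hand":0.4},{"travel":[-0.0067,0.0326,0],"twist":[0,0,0],"hand":0.4},{"travel":[-0.0067,0.0326,0],"twist":[0,0,0],"hand":0.4},{"travel":[0,0,0.032],"twist":[0,0,0],"hand":0.4},{"travel":[0,0,0.032],"twist":[0,0,0],"hand":0.4}]}}

```text
time: 13.75
tcp_pos: [0.5239, -0.2791, 0.1829]
ee_rot: [-3.022, -0.084, -0.812]
ft_force: [1.0, 0.5, -0.2]
opening: 0.698
grasp_force: 0.0
```

Emit:
{"fn": "apply_moves", "kwargs": {"plan": [{"travel":[0,0,0],"twist":[0,0,0],"hand":0.4},{"travel":[0,0,0],"twist":[0,0,0],"hand":0.4},{"travel":[0,0,0],"twist":[0,0,0],"hand":0.4}]}}

```text
time: 14.0
tcp_pos: [0.5235, -0.2751, 0.1832]
ee_rot: [-3.018, -0.091, -0.808]
ft_force: [-0.5, 0.4, 0.6]
opening: 0.698
grasp_force: 0.0
```

Run:
```python
from h import *
o=get_obs();print(o["time"],o["tcp_pos"],o["joints"],rel(np.array([.5637,-.2722,.1131]),Rg))
a=avg("top",1);t=np.load("t6.npy");print("tips change",np.abs(a.mean(2)-t.mean(2))[144:161,284:319].max())
```

```text
14.0 [ 0.5235 -0.2751  0.1832] [ 0.6043  0.1941 -0.0112  2.105  -0.6675  0.5101 -0.3813] (array([-0.0001, -0.0004,  0.0809]), array([-0.0006,  0.0007,  0.    ]))
tips change 14.555555555555543
```

Emit:
{"fn": "apply_moves", "kwargs": {"plan": [{"travel":[0,0,0.0115],"twist":[0,0,0],"hand":0.4},{"travel":[0,0,0.0115],"twist":[0,0,0],"hand":0.4},{"travel":[0,0,0.0115],"twist":[0,0,0],"hand":0.4},{"travel":[0,0,0.0115],"twist":[0,0,0],"hand":0.4},{"travel":[0,0,0.0115],"twist":[0,0,0],"hand":0.4},{"travel":[0,0,0.0115],"twist":[0,0,0],"hand":0.4},{"travel":[0,0,0.0115],"twist":[0,0,0],"hand":0.4},{"travel":[0,0,0],"twist":[0,0,0],"hand":0.4}]}}

```text
time: 14.72
tcp_pos: [0.5641, -0.2716, 0.1106]
ee_rot: [-3.017, -0.092, -0.804]
ft_force: [-0.0, -0.1, -0.4]
opening: 0.703
grasp_force: 0.0
```

Emit:
{"fn": "apply_moves", "kwargs": {"plan": [{"travel":[0,0,0],"twist":[0,0,0],"hand":-1},{"travel":[0,0,0],"twist":[0,0,0],"hand":-1},{"travel":[0,0,0],"twist":[0,0,0],"hand":-1},{"travel":[0,0,0],"twist":[0,0,0],"hand":-1},{"travel":[0,0,0],"twist":[0,0,0],"hand":-1},{"travel":[0,0,0],"twist":[0,0,0],"hand":-1},{"travel":[0,0,0],"twist":[0,0,0],"hand":-1},{"travel":[0,0,0],"twist":[0,0,0],"hand":-1},{"travel":[0,0,0],"twist":[0,0,0],"hand":-1},{"travel":[0,0,0],"twist":[0,0,0],"hand":-1}]}}

```text
time: 15.55
tcp_pos: [0.5646, -0.277, 0.1144]
ee_rot: [-3.023, -0.085, -0.814]
ft_force: [5.3, -7.9, -5.7]
opening: 0.278
grasp_force: 15.0
```

Run:
```python
from h import *
o=get_obs();print(o["time"],o["tcp_pos"],o["ft_force"],o["opening"],o["grasp_force"])
P=np.array([.5113,-.2087]);g=o["tcp_pos"][:2]+.008*n[:2];d=g-P;a0=np.arctan2(d[1],d[0]);r0=np.hypot(*d);print(g,r0,a0)
a=np.linspace(a0,.06,11);r=np.linspace(r0,.08,11)
W=np.c_[P[0]+r*np.cos(a),P[1]+r*np.sin(a),0*a]
print((np.diff(W,axis=0)@Rg).round(4).tolist())
```

```text
15.55 [ 0.5646 -0.277   0.1144] [ 5.3123 -7.903  -5.7251] 0.27838146003191744 15.002054657015833
[ 0.5606 -0.2772] 0.08439854584724371 -0.9473483373997067
[[0.0058, -0.0052, 0.0033], [0.0053, -0.0059, 0.003], [0.0047, -0.0064, 0.0027], [0.0041, -0.0069, 0.0024], [0.0035, -0.0073, 0.002], [0.0028, -0.0076, 0.0016], [0.0021, -0.0079, 0.0012], [0.0014, -0.008, 0.0008], [0.0007, -0.0081, 0.0004], [-0.0, -0.0081, -0.0]]
```

Knob gripped. The side force shows the pivot about 4 mm further out than estimated, so I'll correct the centre and replan the arc.

Run:
```python
from h import *
P=np.array([.5139,-.2123])
a=np.linspace(-.947,.09,13)
W=np.c_[P[0]+.08*np.cos(a),P[1]+.08*np.sin(a),0*a]
W[0,:2]=[.5599,-.2727]
print((np.diff(W,axis=0)@Rg).round(4).tolist())
```

```text
[[0.0053, 0.0006, 0.0031], [0.0046, -0.0044, 0.0027], [0.0043, -0.0049, 0.0025], [0.0039, -0.0053, 0.0022], [0.0035, -0.0056, 0.002], [0.003, -0.006, 0.0018], [0.0026, -0.0062, 0.0015], [0.0021, -0.0065, 0.0012], [0.0016, -0.0067, 0.0009], [0.0011, -0.0068, 0.0006], [0.0006, -0.0069, 0.0003], [0.0001, -0.0069, 0.0]]
```

Emit:
{"fn": "apply_moves", "kwargs": {"plan": [{"travel":[0.0053,0.0006,0.0031],"twist":[0,0,0],"hand":-1},{"travel":[0.0046,-0.0044,0.0027],"twist":[0,0,0],"hand":-1},{"travel":[0.0043,-0.0049,0.0025],"twist":[0,0,0],"hand":-1},{"travel":[0.0039,-0.0053,0.0022],"twist":[0,0,0],"hand":-1},{"travel":[0.0035,-0.0056,0.002],"twist":[0,0,0],"hand":-1},{"travel":[0.003,-0.006,0.0018],"twist":[0,0,0],"hand":-1},{"travel":[0.0026,-0.0062,0.0015],"twist":[0,0,0],"hand":-1}]}}

```text
time: 16.13
tcp_pos: [0.5949, -0.2416, 0.1143]
ee_rot: [-3.022, -0.088, -0.814]
ft_force: [3.2, -7.1, -3.1]
opening: 0.281
grasp_force: 15.0
```

```bash
cat > l.py <<'E'
from h import *
o=get_obs();g=o["tcp_pos"]+.008*n;d=g[:2]-[.5139,-.2123]
print(o["time"],"grasp",g,"r",np.hypot(*d),"a",np.arctan2(d[1],d[0]),"f",o["ft_force"],o["opening"],o["joints"])
E
python3 l.py
```

```text
16.1333 grasp [ 0.591  -0.2418  0.1212] r 0.08251068478138388 a -0.3658197873392934 f [ 3.1718 -7.1443 -3.0816] 0.2810354469342492 [ 0.5098  0.3591 -0.0716  2.0844 -0.7726  0.3144 -0.3688]
```

Going well; I'll finish the arc with a slight press onto the stop.

Emit:
{"fn": "apply_moves", "kwargs": {"plan": [{"travel":[0.0021,-0.0065,0.0012],"twist":[0,0,0],"hand":-1},{"travel":[0.0016,-0.0067,0.0009],"twist":[0,0,0],"hand":-1},{"travel":[0.0011,-0.0068,0.0006],"twist":[0,0,0],"hand":-1},{"travel":[0.0006,-0.0069,0.0003],"twist":[0,0,0],"hand":-1},{"travel":[0.0001,-0.0069,0],"twist":[0,0,0],"hand":-1},{"travel":[0,0,0],"twist":[0,0,0],"hand":-1},{"travel":[0,0,0],"twist":[0,0,0],"hand":-1}]}}

```text
time: 16.72
tcp_pos: [0.599, -0.2092, 0.1144]
ee_rot: [-3.023, -0.085, -0.815]
ft_force: [8.2, -10.4, -6.5]
opening: 0.283
grasp_force: 15.0
```

```bash
python3 l.py
```

```text
16.7167 grasp [ 0.5951 -0.2094  0.1213] r 0.08120212752462157 a 0.03512322460330222 f [  8.1533 -10.3869  -6.5415] 0.283365190877464 [ 0.433   0.3404 -0.0606  2.1148 -0.7642  0.2751 -0.4358]
```

Emit:
{"fn": "apply_moves", "kwargs": {"plan": [{"travel":[0,-0.003,0],"twist":[0,0,0],"hand":-1},{"travel":[0,-0.003,0],"twist":[0,0,0],"hand":-1},{"travel":[0,0,0],"twist":[0,0,0],"hand":-1},{"travel":[0,0,0],"twist":[0,0,0],"hand":-1}]}}

```text
time: 17.05
tcp_pos: [0.5989, -0.209, 0.1146]
ee_rot: [-3.03, -0.075, -0.82]
ft_force: [11.6, -22.5, -14.8]
opening: 0.284
grasp_force: 15.0
```

```bash
python3 l.py
```

```text
17.05 grasp [ 0.5949 -0.2092  0.1216] r 0.0810906110349697 a 0.03825466496131038 f [ 11.5997 -22.5095 -14.8057] 0.28384671930014915 [ 0.4226  0.3371 -0.0553  2.1203 -0.7628  0.2636 -0.4463]
```

The position held while the force rose, so the lever is on its home stop. Relaxing, opening and retreating.

Emit:
{"fn": "apply_moves", "kwargs": {"plan": [{"travel":[0,0.006,0],"twist":[0,0,0],"hand":-1},{"travel":[0,0,0],"twist":[0,0,0],"hand":0.2},{"travel":[0,0,0],"twist":[0,0,0],"hand":0.2},{"travel":[0,0,0],"twist":[0,0,0],"hand":0.2},{"travel":[0,0,0],"twist":[0,0,0],"hand":0.2},{"travel":[0,0,0],"twist":[0,0,0],"hand":0.2},{"travel":[0,0,0],"twist":[0,0,0],"hand":0.2},{"travel":[0,0,0],"twist":[0,0,0],"hand":0.2}]}}

```text
time: 17.72
tcp_pos: [0.5975, -0.2044, 0.1133]
ee_rot: [-3.018, -0.092, -0.808]
ft_force: [0.3, 0.6, 1.0]
opening: 0.602
grasp_force: 0.0
```

Emit:
{"fn": "apply_moves", "kwargs": {"plan": [{"travel":[0,0,-0.013],"twist":[0,0,0],"hand":0.2},{"travel":[0,0,-0.013],"twist":[0,0,0],"hand":0.2},{"travel":[0,0,-0.013],"twist":[0,0,0],"hand":0.2},{"travel":[0,0,-0.013],"twist":[0,0,0],"hand":0.2},{"travel":[0,0,-0.013],"twist":[0,0,0],"hand":0.2},{"travel":[0,0,-0.02],"twist":[0,0,0],"hand":0.2},{"travel":[0,0,-0.03],"twist":[0,0,0],"hand":0.2},{"travel":[0,0,-0.03],"twist":[0,0,0],"hand":0.2},{"travel":[-0.02,0.03,0],"twist":[0,0,0],"hand":0.2},{"travel":[-0.02,0.03,0],"twist":[0,0,0],"hand":0.2}]}}

```text
time: 18.55
tcp_pos: [0.4954, -0.2709, 0.2222]
ee_rot: [-3.017, -0.099, -0.818]
ft_force: [0.9, -0.7, -0.2]
opening: 0.599
grasp_force: 0.0
```

Emit:
{"fn": "apply_moves", "kwargs": {"plan": [{"travel":[-0.02,0.03,0],"twist":[0,0,0],"hand":0.2},{"travel":[-0.02,0.03,0],"twist":[0,0,0],"hand":0.2},{"travel":[0,0,0],"twist":[0,0,0],"hand":0.2},{"travel":[0,0,0],"twist":[0,0,0],"hand":0.2},{"travel":[0,0,0],"twist":[0,0,0],"hand":0.2}]}}

```text
time: 18.97
tcp_pos: [0.4634, -0.3327, 0.1988]
ee_rot: [-3.017, -0.091, -0.808]
ft_force: [-0.4, 0.3, 1.0]
opening: 0.603
grasp_force: 0.0
```

Run:
```python
from h import *
np.set_printoptions(linewidth=250)
o=get_obs();print(o["time"],o["tcp_pos"],o["ft_force"],o["joint_velocities"].round(3))
a=avg("top",3);m=a.mean(2)
print(m[147:150,292:300].round().astype(int));print(m[152:158,304:316].round().astype(int))
cv2.imwrite("pics/f.png",cv2.resize(np.clip(a,0,255).astype(np.uint8)[125:257,230:406],None,fx=4.5,fy=4.5,interpolation=cv2.INTER_CUBIC))
```

```text
18.9667 [ 0.4634 -0.3327  0.1988] [-0.4359  0.2727  1.0363] [-0.021 -0.011 -0.014 -0.001  0.     0.002 -0.   ]
[[72 71 70 60 61 67 68 68]
 [48 47 43 52 52 44 43 47]
 [57 59 58 71 72 60 59 64]]
[[ 77  77  78  79  55  49  49  48  75  81  80  78]
 [ 77  78  79  78  64  63  51  59  77  81  80  80]
 [ 77  78  77  79  80  80  54  74  78  80  80  79]
 [ 76  78  78  79  80  73  53  68  78  79  80  80]
 [ 74  75  78  80  74  53  50  48  69  79  80  79]
 [104 105 110 113  68  51  50  48  49  69  79  79]]
```

View pics/f.png

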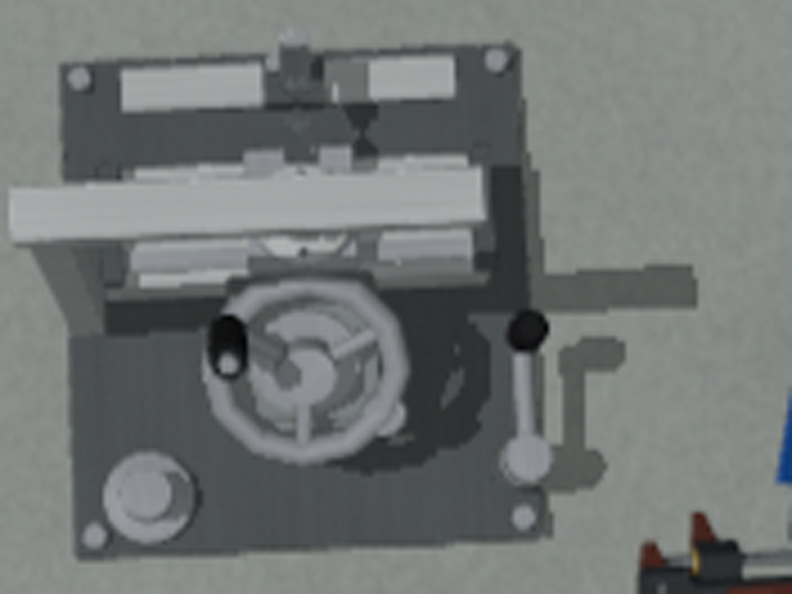

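The lever is home, with its arm parallel to fixture x (knob at (527,330) above the pivot at (526,457)). The two shadow tips meet in line at (362,130), the crank hasn't moved since release and the robot is clear. Handing in.

```bash
python3 -c "
from workcell import *
print(close_job())"
```

```text
the job is handed in; nothing more can be done
None
```

I handed the job in at about 19 s of 67 s: pointer in line with the index to within my measurement (roughly 0.5 mm) after running about 7 mm past it, stopped turning anticlockwise through the full play, wheel released, clamp lever on its home stop; the hand-in returned no verdict.

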